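# Open the sprung ring tray

### The job

Open the ring cabinet on the jeweller's bench: twist the catch knob on its sloping plate clockwise to its stop so that the tray pops loose, let the knob go so that it springs fully back, then pull the tray out by its handle to its stop and let go. Leave the tools, pots and other things on the bench and on the cabinet where they are.

Things in the scene. Friction and masses are not known exactly. Their poses are not given: they have to be found in the camera images.
- cabinet: fixed dark-wood ring cabinet, 200 deep (x) x 220 wide (y) mm. Origin: on the bench under the middle of its front face; x points into the cabinet, y to its left as the robot sees it, z up. The front face is upright and 85 mm high; above it an aluminium plate slopes up and back at 26 degrees from level (120 mm in x, rising to 144 mm); behind it the top is flat, 80 mm deep
- catch (a joint): angle (rad) of the catch knob: 0 at rest, grows clockwise as seen looking at the sloping plate, hard stop at 1.25. A spring (about 0.08 N m at rest, 0.2 N m at the stop) returns it when let go. Near the stop the catch lets go of the tray, which pops out about 18 mm
- knob_grip (a point): on the axis of the brass catch knob in the middle of the sloping plate, 32 mm off the plate (the height to grip). z: knob axis out of the plate, 26 degrees from vertical, leaning to the front; x: along the grip bar (up the slope at rest), turns with the knob. Bar 46 long, 14 thick, 10 to 40 mm off the plate, on a disc 34 mm across whose top is 10 mm off the plate
- tray (a joint): how far the tray drawer in the cabinet's front is pulled out (m): 0 shut, about 0.018 popped, 0.10 at its stop. It slides along the cabinet's -x; it is held shut until the catch is turned
- tray_handle (a point): middle of the steel bar handle on the tray's wooden front: bar 10 mm thick, 100 mm long along the cabinet's y, its axis 50 mm out from the tray's front (45 mm clear behind it: fingers opened too wide there push the tray back in) and 50 mm above the bench; moves with the tray, axes as the cabinet's
- pot: bystander: open steel pot with two side handles, 110 mm across, 100 high; origin under its centre
- bowl: bystander: white bowl, 100 mm across, 50 high; origin under its centre
- mandrel: bystander: upright tapered steel ring stick, foot 52 mm across, 150 high, standing beside the cabinet on its left; origin under its centre
- hammer: bystander: hammer, 220 mm long, lying beside the cabinet on its right; origin under its middle
- brush: bystander: bench brush, 160 mm long, lying; origin under its middle
- jar: bystander: amber glass jar, 54 mm across, 60 high, standing on the flat top of the cabinet; origin under its centre
- bangle: bystander: brass bangle, 68 mm across, 10 high, lying flat; origin under its centre

How it is judged:
By the outcome, as a careful person would: the job done as asked, in the order asked, and still so for the second after the job is handed in, with the robot touching nothing.
It also fails if it takes over 61 s, if anything falls off the work surface, if the arm or the gripper's body presses on something with over 40 N, if the wrist force passes 120 N, or if a joint passes its speed limit or range.

### The arm

A 6-joint arm with a two-finger parallel gripper is mounted at the origin on the work surface. World frame = base frame: x ahead of the robot, y to its left, z up, the work surface at z = 0. Lengths are in m, angles in rad, forces in N, time in s.
With the tool pointing down it reaches from about 0.4 to 0.825 m from the base axis. Payload 7 kg.
Tool frame: the origin (TCP) lies on the mounting face of the last link; the fingertips stand 173 mm ahead of it and the grasp point (between the pads) lies 155 mm ahead of it; y points along the fingers, x is the direction in which the jaws open and shut, and the axes are right-handed (so a half turn about y gives the same grasp; the last joint's range is limited). The gripper opens to 85 mm and grips with 20 to 120 N. Pads are 22 mm wide; open, the fingers measure 114 mm over their backs; the gripper's body (76 mm by 85 mm) begins 54 mm behind the grasp point. The pads swing forward as they close: fully open they stand 13 mm farther back than shut.
Start: joints at [-0.91, 0.359, 0.012, 0, -1.224, -0.288], TCP at [0.246, -0.629, 0.405] pointing down, gripper open.
Joint ranges: [-3.07, 3.07], [-1.43, 2.12], [-1.02, 1.25], [-3.03, 1.67], [-3.05, -0], [-3.03, 3.03]. Speed limits (rad/s): [2.39, 2.39, 3.01, 3.14, 3.14, 3.14].

### API

Orientations are given as a unit quaternion [w, x, y, z].
In Python, from station import arm gives the robot as it stands. The module is installed in compiled form; this text tells all that it offers.
- The arm moves only by the shell command python3 -m crank 'ROWS' [FORCE]. ROWS is a JSON object of lists of equal length, an entry for each row: "xyz": the shift along the tool's x, y, z in mm, a list of three; "yaw": the turn about the tool's y in rad; "hand": the opening in per cent of the stroke, from 0 (shut) to 100 (fully open). In form: {"xyz": [[dx, dy, dz], ...], "yaw": [yaw, ...], "hand": [hand, ...]}. A call has 1 to 8 rows; each row shifts and turns the commanded pose from where the row before left it, along the tool's axes as they then stand; what a row does not reach is not made up. A row lasts 1/10 s, in which the tool goes at most 50 mm and 8.59 degrees, less where a joint would pass 70% of its speed; a pose out of reach is approached as far as the arm can. A call with a gripper value outside its range is refused whole. The fingers move at their own pace and stop on an object; FORCE is the grip in N (left out, the last holds). Time passes only in rows, so rows that do not move let the fingers close. It gives the time, the measured TCP pose, the force and the opening at its end, in the units of the state.
- arm.sense(): the state, without advancing time (a new reading comes with each control period).
- arm.read_camera(name): name is "side" or "top" or "wrist"; returns the picture (400x640x3 uint8, red, green, blue); there is no depth.
- arm.camera_info(name): a dict with "mtx" (3x3 intrinsics, pixels), "R" (3x3) and "t" (3): a world point X has camera coordinates R X + t; the wrist camera has in their place "tool_from_camera" (4x4, takes a point from camera to tool coordinates, whose origin is the TCP and whose axes are the tool frame's). Camera axes: x right, y down, z forward; pixel columns grow to the right and rows downward; lengths in m; the calibration is good to about 2 mm. The wrist camera is an equidistant fisheye: a pixel r from the principal point sees the ray r / f radians off the axis. A picture is of the moment at which its call begins: read the wrist's pose just before it. camera_info takes no time and is no camera call.
- arm.finish_job(): hands the job in, once; it reports no verdict.
The state is a dict: "t": time; "joint_pos": joint angles; "joint_velocities": joint speeds; "tau": joint torques, N m; "tool_pos": TCP position; "tool_rot": TCP orientation; "force": force on the tool from outside, world axes, zero at the start; "torque": the same for the moment, N m; "width": finger opening in m.
Only numpy, scipy, OpenCV 4.12 (cv2) and the standard library are available. Lean on these libraries where they do the work, as an engineer would, in place of code of your own. Each camera call takes 0.05 s, during which the arm holds its last target.

## Working session

There is one attempt and no reset: what is moved stays moved. The work goes in short steps, Python scripts to look and compute and a shell command to move; the robot and the scene stay as the last step left them, time stands still between calls to the robot, and variables do not carry over. Pictures are saved under pics/ and viewed, and the job is handed in when it is done.

```bash
mkdir -p pics; ls; python3 - <<'E'
from station import arm
import cv2,json
s=arm.sense();print({k:s[k] for k in ('t','joint_pos','tool_pos','tool_rot','width','force')})
for n in('side','top','wrist'):
    print(n,arm.camera_info(n))
    cv2.imwrite(f'pics/{n}0.png',arm.read_camera(n)[:,:,::-1])
E
```

```text
pics
{'t': 0.0, 'joint_pos': array([-9.09905386e-01,  3.59390358e-01,  1.10713270e-02, -3.48874501e-04,
       -1.22405957e+00, -2.88107101e-01]), 'tool_pos': array([ 0.24578135, -0.62846622,  0.40376684]), 'tool_rot': array([-0.39921405,  0.39821981,  0.58425456, -0.58369147]), 'width': 0.0855686735719089, 'force': array([-0.26121808, -0.43610986,  0.36989881])}
side {'mtx': array([[367.15837819,   0.        , 323.78755571],
       [  0.        , 367.15837819, 196.75400914],
       [  0.        ,   0.        ,   1.        ]]), 'R': array([[-0.92604953, -0.37737132,  0.00481124],
       [-0.20342699,  0.48838026, -0.84858835],
       [ 0.31788319, -0.78681358, -0.52903182]]), 't': array([0.52418218, 0.20576058, 1.12414607])}
top {'mtx': array([[422.10551231,   0.        , 316.4195482 ],
       [  0.        , 422.10551231, 197.5955303 ],
       [  0.        ,   0.        ,   1.        ]]), 'R': array([[ 0.01953454, -0.99980639,  0.00236205],
       [-0.99851678, -0.01962932, -0.05078312],
       [ 0.05081965, -0.00136652, -0.99870691]]), 't': array([-0.00661064,  0.57850732,  1.4708766 ])}
wrist {'mtx': array([[309.70691629,   0.        , 319.64291351],
       [  0.        , 309.70691629, 203.12509995],
       [  0.        ,   0.        ,   1.        ]]), 'tool_from_camera': array([[ 9.99999075e-01,  1.14425346e-03,  7.35712807e-04,
         3.98714072e-04],
       [-3.70766041e-04, -2.91094946e-01,  9.56694097e-01,
         3.04290305e-02],
       [ 1.30886281e-03, -9.56693484e-01, -2.91094253e-01,
         7.47081787e-02],
       [ 0.00000000e+00,  0.00000000e+00,  0.00000000e+00,
         1.00000000e+00]])}
```

View pics/side0.png

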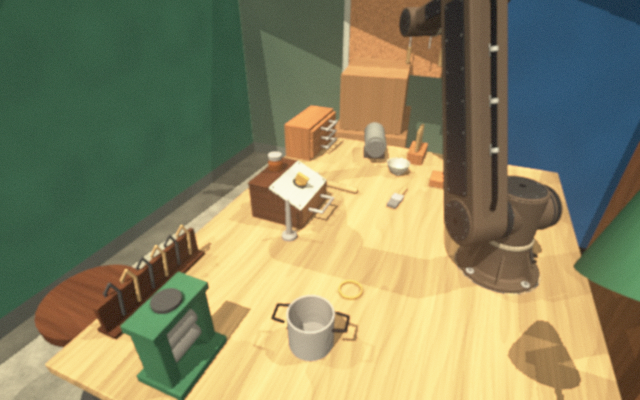

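View pics/top0.png

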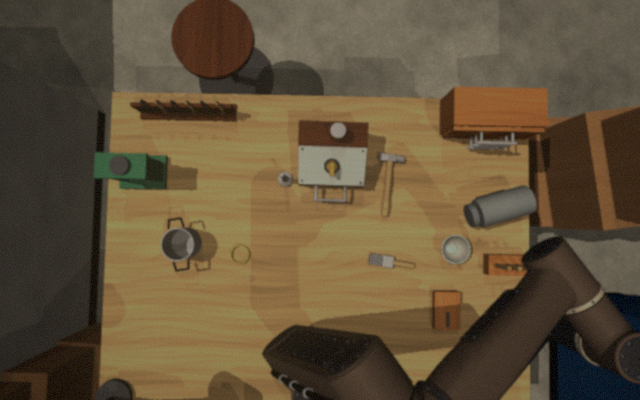

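View pics/wrist0.png

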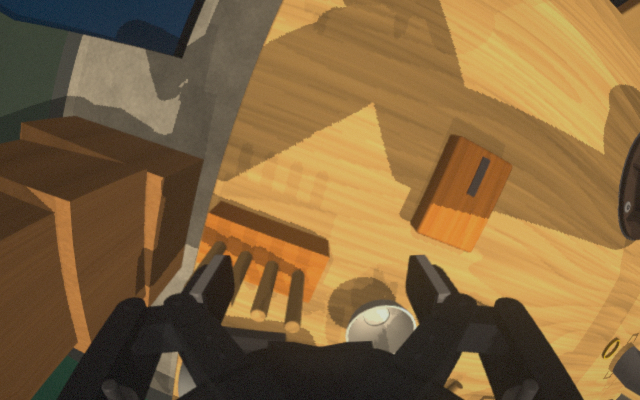

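The side view shows the cabinet around (288,190), with its white plate and brass knob at (301,180). In the top view the knob is at about (332,167), the tray handle at (331,197) and the jar at (338,130). I'll zoom in on both.

```bash
python3 - <<'E'
import cv2
a=cv2.imread('pics/top0.png')[105:220,265:415]; cv2.imwrite('pics/tz.png',cv2.resize(a,None,fx=5,fy=5,interpolation=cv2.INTER_CUBIC))
a=cv2.imread('pics/side0.png')[140:250,235:365]; cv2.imwrite('pics/sz.png',cv2.resize(a,None,fx=5,fy=5,interpolation=cv2.INTER_CUBIC))
E
```

```text
(no output)
```

View pics/tz.png

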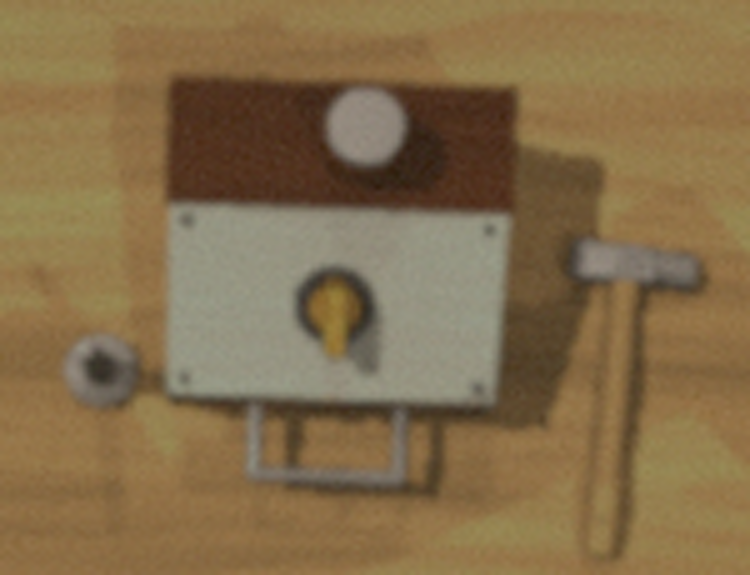

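View pics/sz.png

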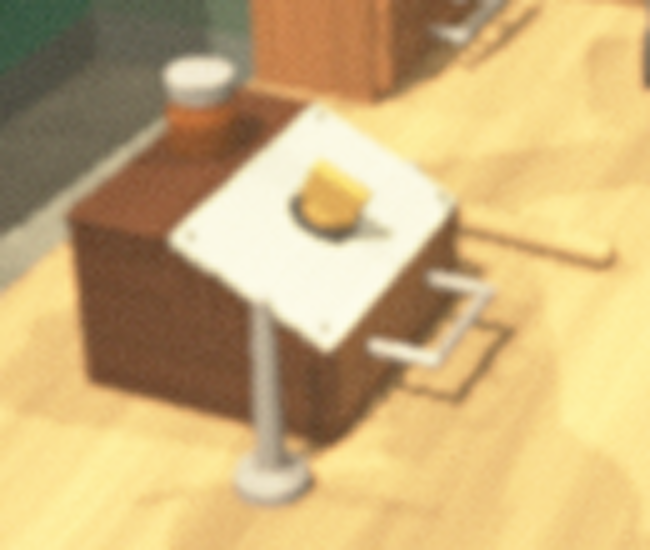

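```bash
cat > h.py <<'E'
import numpy as np
from station import arm
import cv2
from scipy.optimize import least_squares
from scipy.spatial.transform import Rotation as Ro
def q2R(q): return Ro.from_quat([q[1],q[2],q[3],q[0]]).as_matrix()
def proj(n,X):
    i=arm.camera_info(n);p=np.atleast_2d(X)@i['R'].T+i['t'];p=p@i['mtx'].T;return p[:,:2]/p[:,2:]
def cabpts(x,y,th,P):
    c,s=np.cos(th),np.sin(th);P=np.atleast_2d(P);return np.c_[x+c*P[:,0]-s*P[:,1],y+s*P[:,0]+c*P[:,1],P[:,2]]
def tri(u1,u2,n1='top',n2='side'):
    Ps=[]
    for n in(n1,n2):
        i=arm.camera_info(n);Ps.append(i['mtx']@np.c_[i['R'],i['t']])
    X=cv2.triangulatePoints(Ps[0],Ps[1],np.array(u1,float).reshape(2,1),np.array(u2,float).reshape(2,1));return (X[:3]/X[3]).ravel()
E
python3 - <<'E'
from h import *
top=(np.array([[167,400],[495,405],[170,202],[512,213],[170,78],[517,90],[254,477],[401,479]])+.5)/5-.5+[265,105]
M=np.array([[0,.11,.085],[0,-.11,.085],[.12,.11,.144],[.12,-.11,.144],[.2,.11,.144],[.2,-.11,.144],[-.05,.05,.05],[-.05,-.05,.05]])
side=(np.array([[325,352],[457,205],[172,240],[318,103],[0,0],[0,0],[438,358],[488,288]])+.5)/5-.5+[235,140]
si=[0,1,2,3,6,7]
for k in si: print(M[k],tri(top[k],side[k]).round(4))
f=lambda p:np.r_[(proj('top',cabpts(*p,M))-top).ravel(),(proj('side',cabpts(*p,M[si]))-side[si]).ravel()]
r=least_squares(f,[.57,-.05,0],loss='soft_l1');print(r.x);print(f(r.x).reshape(-1,2).round(1))
s=arm.sense();R=q2R(s['tool_rot']);print(R.round(3))
kg=[.06-.032*np.sin(np.radians(26)),0,.085+.06*np.tan(np.radians(26))+.032*np.cos(np.radians(26))]
print('knob',kg,cabpts(*r.x,kg),'handle',cabpts(*r.x,M[6:].mean(0)))
# bar top center in px
b=lambda u,a:np.array([.06+u*np.cos(np.radians(26))-a*np.sin(np.radians(26)),0,.085+.06*np.tan(np.radians(26))+u*np.sin(np.radians(26))+a*np.cos(np.radians(26))])
for u,a in((.023,.04),(-.023,.04),(0,.04)):
    X=cabpts(*r.x,b(u,a)); print((proj('top',X)-[265,105])*5,(proj('side',X)-[235,140])*5)
E
```

```text
[0.    0.11  0.085] [0.6208 0.069  0.0809]
[ 0.    -0.11   0.085] [ 0.6193 -0.1534  0.0783]
[0.12  0.11  0.144] [0.7408 0.0655 0.1391]
[ 0.12  -0.11   0.144] [ 0.7378 -0.1562  0.1409]
[-0.05  0.05  0.05] [0.5685 0.0082 0.052 ]
[-0.05 -0.05  0.05] [ 0.5696 -0.0926  0.0506]
[ 0.61922476 -0.04250311 -0.01097515]
[[ 0.  -0.9]
 [-0.1  0.1]
 [-0.1  0.2]
 [-0.5  0.1]
 [ 0.7  0.5]
 [-0.9  0.2]
 [ 0.  -0.4]
 [-0.3  0.1]
 [ 1.5 -1.1]
 [ 0.4 -1.4]
 [-0.6 -1.2]
 [-0.7 -0.5]
 [-0.2  0.4]
 [ 0.4  0.3]]
[[-0.364 -0.001 -0.931]
 [ 0.931  0.001 -0.364]
 [ 0.001 -1.     0.   ]]
knob [np.float64(0.045972123302749524), 0, np.float64(0.14302536479552505)] [[ 0.66519412 -0.04300765  0.14302536]] handle [[ 0.56922777 -0.04195436  0.05      ]]
[[335.97297469 290.23011205]] [[314.96786202 155.46949542]]
[[332.90368365 357.98109723]] [[368.89421366 191.89656033]]
[[334.42811131 324.33115176]] [[341.90142461 173.66302424]]
```

Both views agree. The cabinet origin is at (0.619, -0.043) with yaw -0.011, the triangulated heights are within about 6 mm of nominal, and the predicted knob pixels match the pictures. Next I go above the knob, starting with the yaw.

```bash
python3 -m crank '{"xyz":[[0,0,0],[0,0,0],[0,0,0],[39,0,-28],[39,0,-28],[39,0,-28],[39,0,-28],[39,0,-28]],"yaw":[0.128,0.128,0.128,0,0,0,0,0],"hand":[100,100,100,100,100,100,100,100]}' 20; python3 -m crank '{"xyz":[[39,0,-28],[39,0,-28],[39,0,-28],[39,0,-28],[39,0,-28],[39,0,-28],[39,0,-28],[0,0,0]],"yaw":[0,0,0,0,0,0,0,0],"hand":[60,60,60,60,60,60,60,60]}'
python3 -c "
from h import *
s=arm.sense();print(s['t'],s['joint_pos'],s['tool_pos'],s['width']);print(q2R(s['tool_rot']).round(3))"
```

```text
t: 0.95
tool_pos: [0.3887, -0.4335, 0.4046]
tool_rot: [0.503, -0.503, -0.497, 0.497]
force: [0.8, 0.5, -0.2]
width: 0.0854
t: 1.75
tool_pos: [0.5898, -0.1603, 0.4039]
tool_rot: [0.502, -0.502, -0.498, 0.498]
force: [-1.3, -1.0, 0.5]
width: 0.0514
1.75 [ 5.36687365e-02  2.55252329e-01 -1.36589985e-01 -3.15674071e-04
 -1.17910353e+00 -1.63120853e+00] [ 0.58975717 -0.16033619  0.40390697] 0.05143402458040763
[[ 0.007 -0.    -1.   ]
 [ 1.     0.     0.007]
 [ 0.    -1.     0.   ]]
```

The last joint would run out of range on a clockwise twist from here, so I'll use the grasp a half turn away.

```bash
python3 -m crank '{"xyz":[[39,0,-25],[39,0,-25],[39,0,-25],[0,0,0],[0,0,0],[0,0,0],[0,0,0],[0,0,0]],"yaw":[0,0,0,-0.149,-0.149,-0.149,-0.149,-0.149],"hand":[60,60,60,60,60,60,60,60]}'; python3 -m crank '{"xyz":[[0,0,0],[0,0,0],[0,0,0],[0,0,0],[0,0,0],[0,0,0],[0,0,0],[0,0,0]],"yaw":[-0.149,-0.149,-0.149,-0.149,-0.149,-0.149,-0.149,-0.149],"hand":[60,60,60,60,60,60,60,60]}'; python3 -m crank '{"xyz":[[0,0,0],[0,0,0],[0,0,0],[0,0,0],[0,0,0],[0,0,0],[0,0,0],[0,0,0]],"yaw":[-0.149,-0.149,-0.149,-0.149,-0.149,-0.149,-0.149,-0.149],"hand":[50,50,50,50,50,50,50,50]}'
python3 -m crank '{"xyz":[[0,0,0]],"yaw":[0],"hand":[50]}'
python3 -c "
from h import *
s=arm.sense();print(s['t'],s['joint_pos'],s['tool_pos'],s['width']);print(q2R(s['tool_rot']).round(3))
cv2.imwrite('pics/w1.png',arm.read_camera('wrist')[:,:,::-1])
cv2.imwrite('pics/s1.png',cv2.resize(arm.read_camera('side')[100:260,200:400,::-1],None,fx=4,fy=4,interpolation=cv2.INTER_CUBIC))"
```

```text
t: 2.55
tool_pos: [0.6632, -0.0484, 0.4043]
tool_rot: [0.286, -0.285, -0.647, 0.647]
force: [0.4, 0.6, -0.5]
width: 0.0512
t: 3.35
tool_pos: [0.6632, -0.0485, 0.4043]
tool_rot: [0.127, -0.127, 0.696, -0.696]
force: [0.3, -0.4, 0.1]
width: 0.0511
t: 4.15
tool_pos: [0.6632, -0.0485, 0.4043]
tool_rot: [0.495, -0.496, 0.505, -0.504]
force: [1.2, 0.2, -0.4]
width: 0.0427
t: 4.25
tool_pos: [0.6632, -0.0485, 0.4044]
tool_rot: [0.494, -0.495, 0.506, -0.505]
force: [0.2, -0.2, 0.2]
width: 0.0424
4.25 [ 2.19579050e-01  3.42721343e-01 -1.22293511e-02 -1.18879210e-04
 -1.21650292e+00  1.32949412e+00] [ 0.66321448 -0.0484812   0.40437034] 0.042363507333091195
[[-0.022 -0.001  1.   ]
 [-1.    -0.    -0.022]
 [ 0.    -1.    -0.001]]
```

View pics/w1.png

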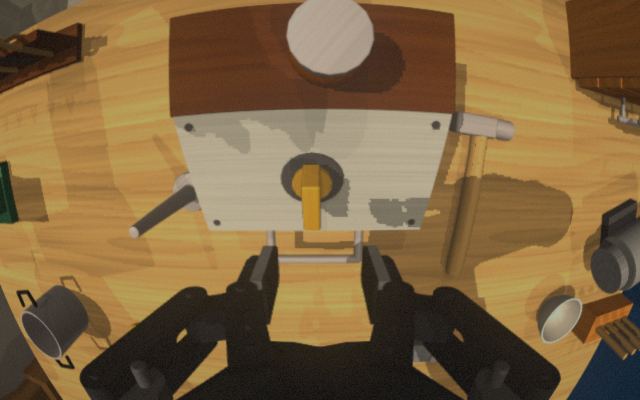

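View pics/s1.png

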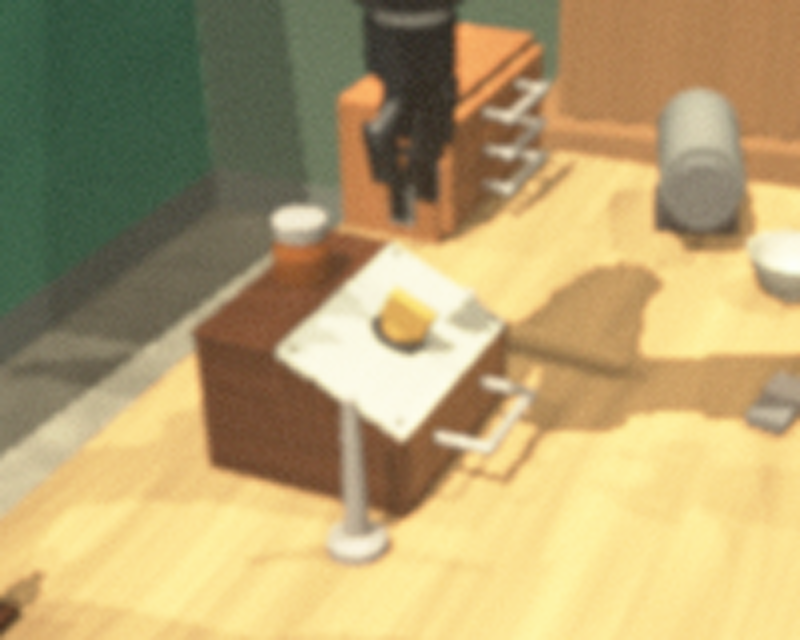

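The wrist view shows the plate corners at (170,117), (456,110), (208,230) and (422,230), the knob bar at about (311,165) to (312,228), and the handle bar at (275,258) to (362,258). I'll fit these as a third view.

```bash
cat >> h.py <<'E'
def fe(X,pos,R):
    i=arm.camera_info('wrist');T=i['tool_from_camera'];K=i['mtx']
    t=(np.atleast_2d(X)-pos)@R; c=(t-T[:3,3])@T[:3,:3]
    rr=np.hypot(c[:,0],c[:,1]);th=np.arctan2(rr,c[:,2])
    return np.c_[K[0,2]+K[0,0]*th*c[:,0]/rr,K[1,2]+K[1,1]*th*c[:,1]/rr]
S,C=np.sin(np.radians(26)),np.cos(np.radians(26))
def bar(u,a,phi=0,v=0):
    s=np.array([C,0,S]);n=np.array([-S,0,C]);y=np.array([0,1,0.])
    U=np.cos(phi)*s-np.sin(phi)*y;V=np.sin(phi)*s+np.cos(phi)*y
    return np.array([.06,0,.085+.06*S/C])+u*U+a*n+v*V
E
python3 - <<'E'
from h import *
s=arm.sense();R=q2R(s['tool_rot']);p=s['tool_pos']
M=np.array([[0,.11,.085],[0,-.11,.085],[.12,.11,.144],[.12,-.11,.144],[.2,.11,.144],[.2,-.11,.144],[-.05,.05,.05],[-.05,-.05,.05]])
W=np.array([[208,230],[422,230],[170,117],[456,110],[170,18],[454,14],[275,257],[361,258]])
c0=[.6192,-.0425,-.011]
print((fe(cabpts(*c0,M),p,R)-W).round(1))
r=least_squares(lambda q:(fe(cabpts(*q,M),p,R)-W).ravel(),c0,loss='soft_l1');print(r.x)
print((fe(cabpts(*r.x,M),p,R)-W).round(1))
for u in(.023,-.023):print(fe(cabpts(*r.x,bar(u,.04)),p,R))
E
```

```text
[[ 2.8  1.7]
 [-1.1 -1.3]
 [ 2.5  0.9]
 [-3.4  2.1]
 [ 1.1  3.5]
 [-3.3  0.2]
 [-0.8  2.6]
 [-2.1  0.5]]
[ 0.62054257 -0.04350746 -0.01550352]
[[ 3.4  0.1]
 [-0.2 -2. ]
 [ 4.  -1.6]
 [-1.6  1.1]
 [ 3.2  0.9]
 [-1.3 -0.4]
 [-0.3  1.4]
 [-1.4 -0.3]]
[[313.55178794 187.17459084]]
[[314.91524661 230.54509402]]
```

```bash
python3 -m crank '{"xyz":[[-6,20,3],[0,25,0],[0,25,0],[0,20,0],[0,9,0],[0,0,0],[0,0,0],[0,0,0]],"yaw":[0,0,0,0,0,0,0,0],"hand":[50,50,50,50,50,24,24,24]}'
python3 -m crank '{"xyz":[[0,0,0],[0,0,0]],"yaw":[0,0],"hand":[24,24]}'
python3 -c "
from h import *
s=arm.sense();print(s['t'],s['tool_pos'],s['width'],s['torque'])
cv2.imwrite('pics/w2.png',arm.read_camera('wrist')[:,:,::-1])
cv2.imwrite('pics/s2.png',cv2.resize(arm.read_camera('side')[140:240,235:365,::-1],None,fx=6,fy=6,interpolation=cv2.INTER_CUBIC))"
```

```text
t: 5.15
tool_pos: [0.667, -0.0423, 0.3072]
tool_rot: [-0.494, 0.493, -0.506, 0.507]
force: [0.5, -0.0, 0.6]
width: 0.0202
t: 5.35
tool_pos: [0.6666, -0.0423, 0.3066]
tool_rot: [-0.494, 0.494, -0.506, 0.506]
force: [-0.1, 0.3, -0.7]
width: 0.0208
5.35 [ 0.66660589 -0.04232976  0.30655616] 0.020761011655879843 [-0.01367755  0.00199042  0.01730288]
```

View pics/w2.png

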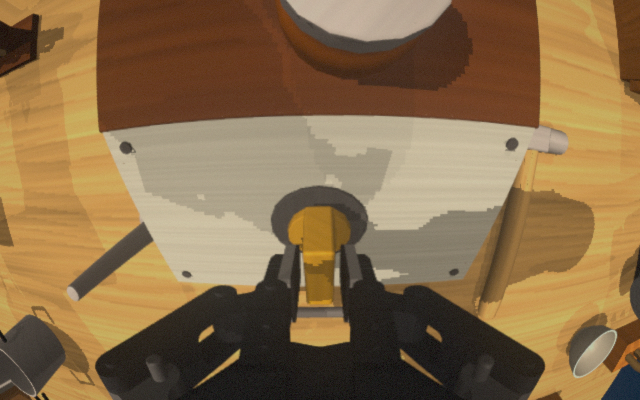

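View pics/s2.png

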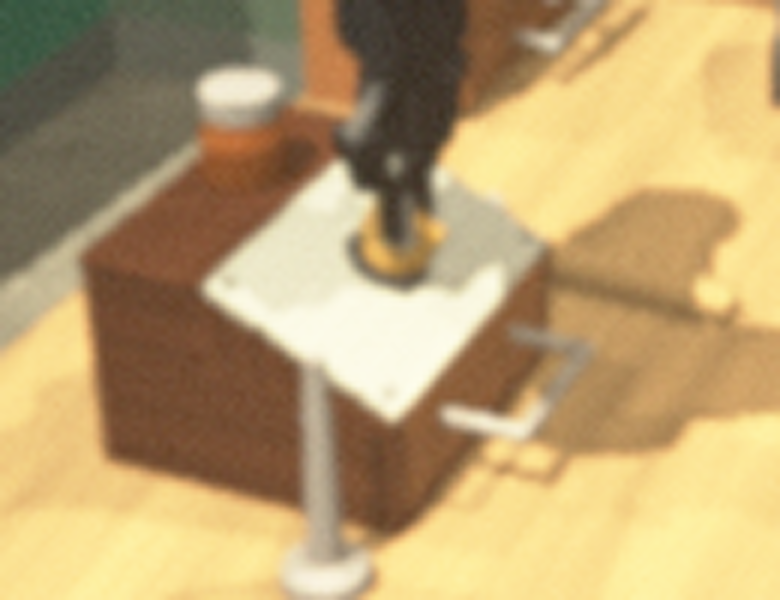

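The fingers straddle the bar, which sits at about (319,260) between the pads, and nothing is touching. Now the twist, in stages.

```bash
python3 -m crank '{"xyz":[[0,0,0],[0,0,0],[0,0,0],[0,0,0],[0,0,0],[0,0,0]],"yaw":[0.12,0.12,0.12,0.12,0.12,0.12],"hand":[24,24,24,25,26,27]}' 30
python3 -c "
from h import *
s=arm.sense();print(s['t'],s['tool_pos'],s['width'],s['torque'],s['force'])
cv2.imwrite('pics/w3.png',arm.read_camera('wrist')[:,:,::-1])"
```

```text
t: 6.05
tool_pos: [0.6665, -0.0415, 0.3061]
tool_rot: [0.283, -0.282, 0.648, -0.648]
force: [-0.8, 4.6, 2.4]
width: 0.0231
6.05 [ 0.66647652 -0.04153193  0.30606353] 0.02305482300450064 [2.11491327 0.50557538 0.20952341] [-0.78717358  4.59871083  2.43051993]
```

View pics/w3.png

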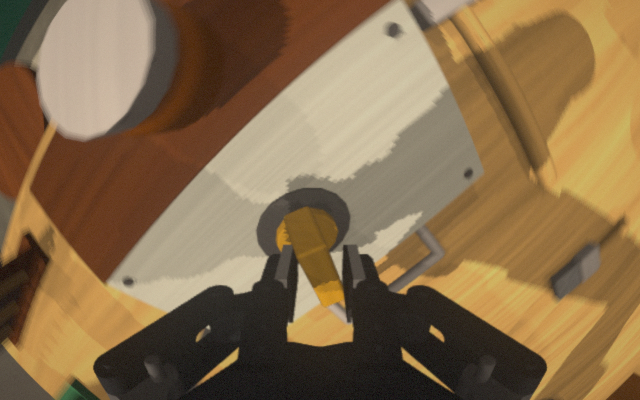

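The knob is following the fingers: the bar, at about (320,255), sits diagonally between the pads with roughly 0.3 rad of slack. I'll continue.

```bash
python3 -m crank '{"xyz":[[0,0,0],[0,0,0],[0,0,0],[0,0,0],[0,0,0]],"yaw":[0.12,0.12,0.12,0.12,0.12],"hand":[28,29,30,30,30]}' 
python3 -c "
from h import *
s=arm.sense();print(s['t'],s['tool_pos'],s['width'],s['torque'],s['force'])
cv2.imwrite('pics/w4.png',arm.read_camera('wrist')[:,:,::-1])"
```

```text
t: 6.6
tool_pos: [0.6672, -0.0411, 0.3066]
tool_rot: [0.08, -0.078, 0.703, -0.702]
force: [1.5, 4.7, 2.9]
width: 0.0256
6.6 [ 0.66722499 -0.04111237  0.30657715] 0.025646113443179873 [ 1.79165458 -0.47275137  0.30642182] [1.50445773 4.66171293 2.87377836]
```

View pics/w4.png

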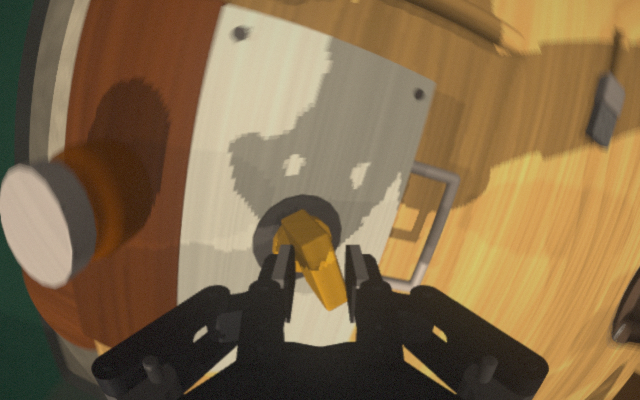

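```bash
python3 -m crank '{"xyz":[[0,0,0],[0,0,0],[0,0,0]],"yaw":[0.12,0.12,0.1],"hand":[30,30,30]}' 
python3 -c "
from h import *
s=arm.sense();print(s['t'],s['tool_pos'],s['width'],s['torque'],s['force'],s['joint_pos'][5])
cv2.imwrite('pics/w5.png',arm.read_camera('wrist')[:,:,::-1])"
```

```text
t: 6.95
tool_pos: [0.6675, -0.0416, 0.3075]
tool_rot: [-0.039, 0.042, 0.706, -0.706]
force: [-1.1, 0.9, 6.5]
width: 0.0261
6.95 [ 0.66754729 -0.04159618  0.30751593] 0.026070463651534908 [ 0.91570888 -0.11990677  1.29139669] [-1.11637722  0.91147181  6.54022526] -0.34459550467203964
```

View pics/w5.png

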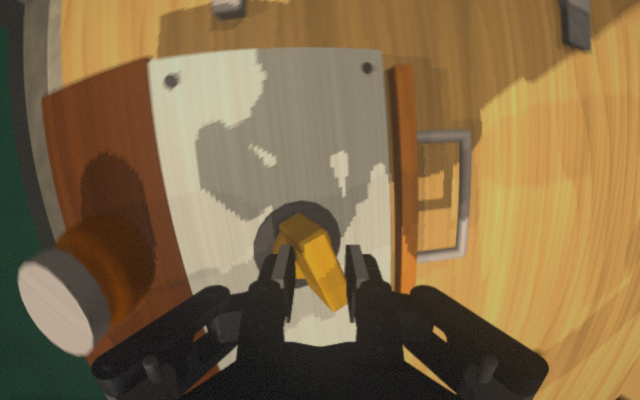

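The tray has popped: its orange front edge now shows at x≈403, and the torque jumped to 1.3 N m, so the knob is at its stop. I'll turn back with the knob and then open.

```bash
python3 -m crank '{"xyz":[[0,0,0],[0,0,0],[0,0,0],[0,0,0],[0,0,0],[0,0,0],[0,0,0]],"yaw":[-0.12,-0.12,-0.12,-0.12,-0.12,-0.12,-0.12],"hand":[30,30,30,30,30,30,30]}' 
python3 -m crank '{"xyz":[[0,0,0],[0,0,0],[0,0,0],[0,0,0],[0,0,0],[0,0,0],[0,0,0]],"yaw":[-0.12,-0.12,-0.12,-0.12,-0.12,-0.12,-0.12],"hand":[30,30,30,30,32,40,50]}' 
python3 -c "
from h import *
s=arm.sense();print(s['t'],s['tool_pos'],s['width'],s['torque'],s['force'],s['joint_pos'][5])
cv2.imwrite('pics/w6.png',arm.read_camera('wrist')[:,:,::-1])"
```

```text
t: 7.7
tool_pos: [0.6675, -0.042, 0.3071]
tool_rot: [-0.255, 0.252, -0.66, 0.661]
force: [2.3, 1.2, 3.7]
width: 0.026
t: 8.4
tool_pos: [0.6665, -0.0423, 0.3059]
tool_rot: [0.5, -0.5, 0.5, -0.5]
force: [0.3, 0.0, 1.1]
width: 0.0428
8.4 [ 0.66650373 -0.04233091  0.305862  ] 0.04278725798624757 [-0.02303108 -0.01135835 -0.04874797] [0.31576053 0.03331664 1.09772737] 1.3439736723477615
```

View pics/w6.png

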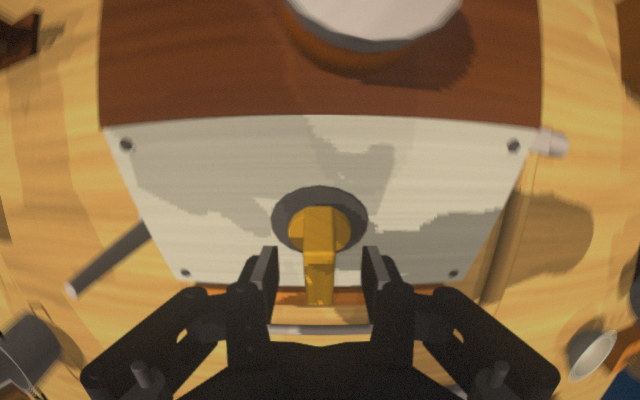

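The knob is back at rest, with its bar vertical in the image at x≈319, and the tray stays popped. I'll rise, turn 90° and move over the handle.

```bash
python3 -m crank '{"xyz":[[0,-15,0],[0,-25,0],[0,-30,0],[0,-30,0],[0,0,0],[0,0,0],[0,0,0],[0,0,0]],"yaw":[0,0,0,0,0.14,0.14,0.14,0.14],"hand":[50,50,50,50,50,50,50,50]}' 
python3 -m crank '{"xyz":[[0,0,0],[0,0,0],[0,0,0],[0,0,0],[0,0,0],[0,0,0],[0,0,0],[0,0,0]],"yaw":[0.14,0.14,0.14,0.14,0.14,0.14,0.14,0.04],"hand":[46,46,46,46,46,46,46,46]}' 
python3 -m crank '{"xyz":[[30,0,0],[30,0,0],[30,0,0],[25,0,0],[0,0,0]],"yaw":[0,0,0,0,0],"hand":[46,46,46,46,46]}' 
python3 -c "
from h import *
s=arm.sense();print(s['t'],s['tool_pos'],s['width'],s['force'],s['joint_pos']);R=q2R(s['tool_rot']);print(R.round(3))
c=[.620,-.043,-.013]
print(fe(cabpts(*c,[[-.068,.05,.05],[-.068,-.05,.05]]),s['tool_pos'],R))
cv2.imwrite('pics/w7.png',arm.read_camera('wrist')[:,:,::-1])
cv2.imwrite('pics/t7.png',cv2.resize(arm.read_camera('top')[105:225,255:415,::-1],None,fx=5,fy=5,interpolation=cv2.INTER_CUBIC))
X=cabpts(*c,[[-.068,.05,.05],[-.068,-.05,.05]]);print((proj('top',X)-[255,105])*5)
"
```

```text
t: 9.25
tool_pos: [0.6664, -0.0424, 0.4073]
tool_rot: [-0.339, 0.338, -0.621, 0.621]
force: [0.7, 0.1, -0.8]
width: 0.0427
t: 10.05
tool_pos: [0.6665, -0.0424, 0.4072]
tool_rot: [-0.007, 0.008, 0.707, -0.707]
force: [-0.2, 0.5, 0.3]
width: 0.0392
t: 10.55
tool_pos: [0.549, -0.0411, 0.4078]
tool_rot: [-0.005, 0.006, 0.707, -0.707]
force: [0.7, 0.5, 1.1]
width: 0.0396
10.55 [ 0.54896999 -0.04111809  0.40782583] 0.039598630510287336 [0.70461145 0.52400003 1.10622788] [ 2.81007215e-01  1.51615630e-01 -2.60567210e-01 -2.86419574e-04
 -1.15650854e+00 -2.97309449e-01]
[[-1.     0.002 -0.016]
 [ 0.016  0.001 -1.   ]
 [-0.002 -1.    -0.001]]
[[316.9739956  222.62619933]
 [316.57533777 133.04349559]]
[[301.89083365 497.90141799]
 [447.45894754 502.64892256]]
```

View pics/w7.png

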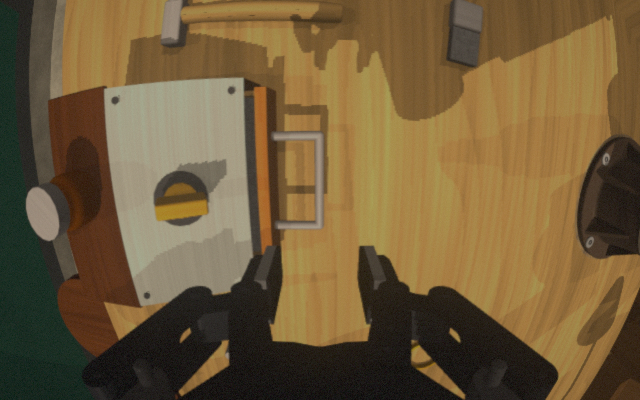

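View pics/t7.png

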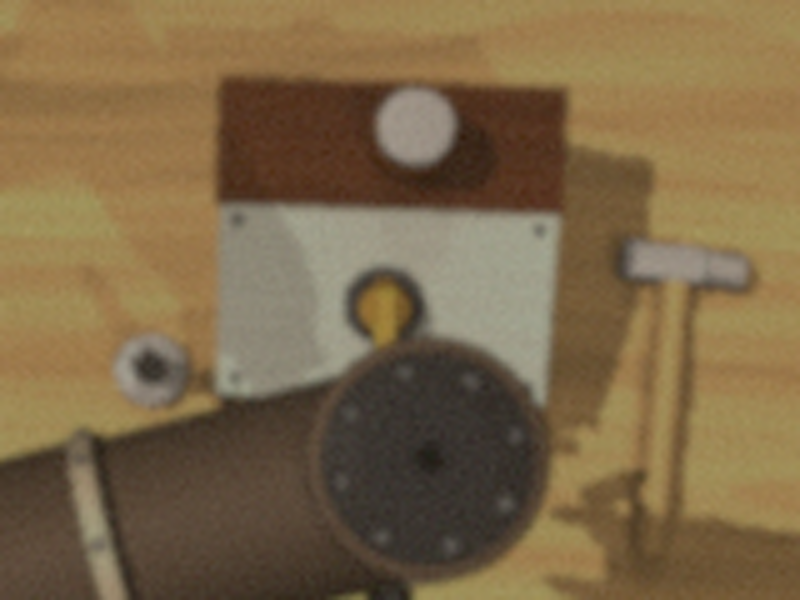

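The handle bar sits at x≈320, within about 1 mm of the tool's centre line, and spans rows 135 to 224. The knob is at rest. I'll descend and grip.

```bash
python3 -m crank '{"xyz":[[0,30,0],[0,40,0],[0,40,0],[0,35,0],[0,25,0],[0,18,0],[0,10,0],[0,3,0]],"yaw":[0,0,0,0,0,0,0,0],"hand":[46,46,46,46,46,46,46,46]}' 
python3 -m crank '{"xyz":[[0,0,0]],"yaw":[0],"hand":[46]}' 
python3 -c "
from h import *
s=arm.sense();print(s['t'],s['tool_pos'],s['width'],s['force'])
cv2.imwrite('pics/w8.png',arm.read_camera('wrist')[:,:,::-1])
cv2.imwrite('pics/s8.png',cv2.resize(arm.read_camera('side')[150:250,250:380,::-1],None,fx=6,fy=6,interpolation=cv2.INTER_CUBIC))"
```

```text
t: 11.45
tool_pos: [0.5527, -0.0408, 0.2044]
tool_rot: [0.005, -0.005, -0.707, 0.707]
force: [-3.2, 0.5, 6.7]
width: 0.0391
t: 11.55
tool_pos: [0.5521, -0.0408, 0.2046]
tool_rot: [0.005, -0.005, -0.707, 0.707]
force: [0.2, 0.1, -0.2]
width: 0.039
11.55 [ 0.55212145 -0.04079249  0.20464547] 0.03895154976275463 [ 0.24543886  0.08819352 -0.15589892]
```

View pics/w8.png

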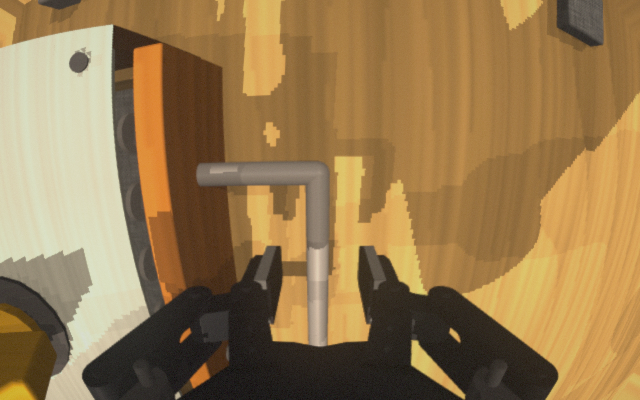

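View pics/s8.png

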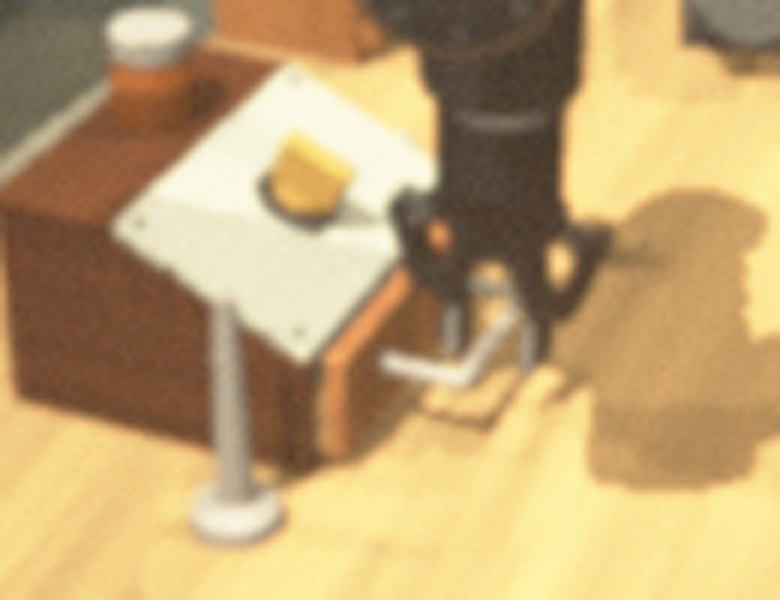

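The bar, at column ~318, is between the pads, which sit at columns 265 and 372. Now I close.

```bash
python3 -m crank '{"xyz":[[0,0,0],[0,0,0],[0,0,0],[0,0,0]],"yaw":[0,0,0,0],"hand":[6,6,6,6]}' 35
python3 -m crank '{"xyz":[[8,0,0],[14,0,0],[16,0,0],[16,0,0],[12,0,0],[6,0,0],[0,0,0]],"yaw":[0,0,0,0,0,0,0],"hand":[6,6,6,6,6,6,6]}'
python3 -m crank '{"xyz":[[3,0,0],[3,0,0],[0,0,0]],"yaw":[0,0,0],"hand":[6,6,6]}'
```

```text
t: 12.05
tool_pos: [0.5518, -0.0408, 0.2053]
tool_rot: [-0.004, 0.005, 0.707, -0.707]
force: [-0.6, 0.6, 4.0]
width: 0.0088
t: 12.75
tool_pos: [0.4786, -0.0397, 0.2052]
tool_rot: [-0.004, 0.005, 0.707, -0.707]
force: [0.0, 2.2, 8.0]
width: 0.0087
t: 13.05
tool_pos: [0.4734, -0.0397, 0.2052]
tool_rot: [-0.004, 0.005, 0.707, -0.707]
force: [-0.2, 2.5, 8.9]
width: 0.0084
```

```bash
python3 -m crank '{"xyz":[[2,0,0],[2,0,0],[0,0,0]],"yaw":[0,0,0],"hand":[6,6,6]}'; python3 -m crank '{"xyz":[[2,0,0],[0,0,0]],"yaw":[0,0],"hand":[6,6]}'; python3 -m crank '{"xyz":[[2,0,0],[0,0,0]],"yaw":[0,0],"hand":[6,6]}'
```

```text
t: 13.35
tool_pos: [0.4706, -0.0396, 0.2052]
tool_rot: [-0.003, 0.005, 0.707, -0.707]
force: [5.9, -1.7, 2.1]
width: 0.0086
t: 13.55
tool_pos: [0.4699, -0.0395, 0.2053]
tool_rot: [-0.002, 0.006, 0.707, -0.707]
force: [13.1, -6.3, -7.6]
width: 0.0087
t: 13.75
tool_pos: [0.4694, -0.0395, 0.2054]
tool_rot: [-0.001, 0.007, 0.707, -0.707]
force: [21.6, -11.3, -16.0]
width: 0.0086
```

The force climbs while the position holds at x≈0.4695, so the tray is at its stop. I'll ease off, open and rise.

```bash
python3 -m crank '{"xyz":[[-2,0,0],[-2,0,0],[0,0,0],[0,0,0],[0,0,0],[0,0,0]],"yaw":[0,0,0,0,0,0],"hand":[6,6,40,40,40,40]}'
python3 -c "
from h import *
s=arm.sense();print(s['t'],s['tool_pos'],s['width'],s['force'])
cv2.imwrite('pics/w9.png',arm.read_camera('wrist')[:,:,::-1])"
```

```text
t: 14.35
tool_pos: [0.469, -0.0399, 0.2045]
tool_rot: [0.005, -0.004, -0.707, 0.707]
force: [0.0, -0.1, -0.4]
width: 0.0344
14.35 [ 0.46901534 -0.03985724  0.20445044] 0.03442046236787766 [ 0.04925652 -0.13270482 -0.41329675]
```

View pics/w9.png

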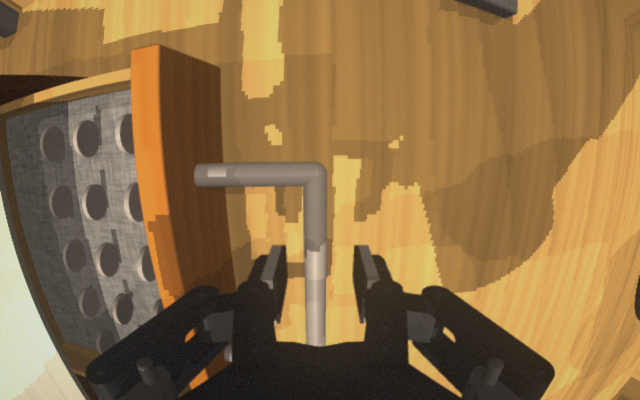

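```bash
python3 -m crank '{"xyz":[[0,-15,0],[0,-30,0],[0,-40,0],[0,-40,0],[0,-40,0],[0,-35,0],[0,0,0]],"yaw":[0,0,0,0,0,0,0],"hand":[40,40,40,40,40,40,40]}'
python3 -m crank '{"xyz":[[0,0,30],[0,0,45],[0,0,45],[0,0,45],[0,0,45],[0,0,30],[0,0,0]],"yaw":[0,0,0,0,0,0,0],"hand":[40,40,40,40,40,40,40]}'
python3 -c "
from h import *
cv2.imwrite('pics/t10.png',cv2.resize(arm.read_camera('top')[90:290,150:480,::-1],None,fx=2.4,fy=2.4,interpolation=cv2.INTER_CUBIC))
cv2.imwrite('pics/s10.png',cv2.resize(arm.read_camera('side')[140:250,235:375,::-1],None,fx=5,fy=5,interpolation=cv2.INTER_CUBIC))
c=[.620,-.043,-.013]
X=cabpts(*c,[[-.15,.05,.05],[-.15,-.05,.05]]);print((proj('top',X)-[150,90])*2.4,(proj('side',X)-[235,140])*5)
"
```

```text
t: 15.1
tool_pos: [0.4704, -0.0397, 0.4097]
tool_rot: [-0.001, 0.007, 0.708, -0.707]
force: [-0.8, -0.3, -0.3]
width: 0.0345
t: 15.8
tool_pos: [0.4659, -0.2826, 0.4034]
tool_rot: [-0.007, 0.005, 0.707, -0.707]
force: [0.3, 0.6, 0.3]
width: 0.0343
[[395.03010325 332.43043589]
 [465.10445909 334.71300645]] [[570.03194841 390.273854  ]
 [616.76064639 316.32914129]]
```

View pics/t10.png

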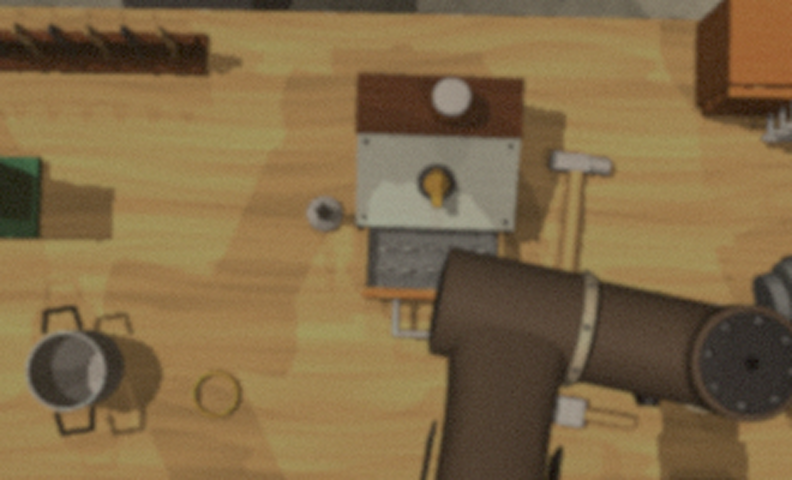

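View pics/s10.png

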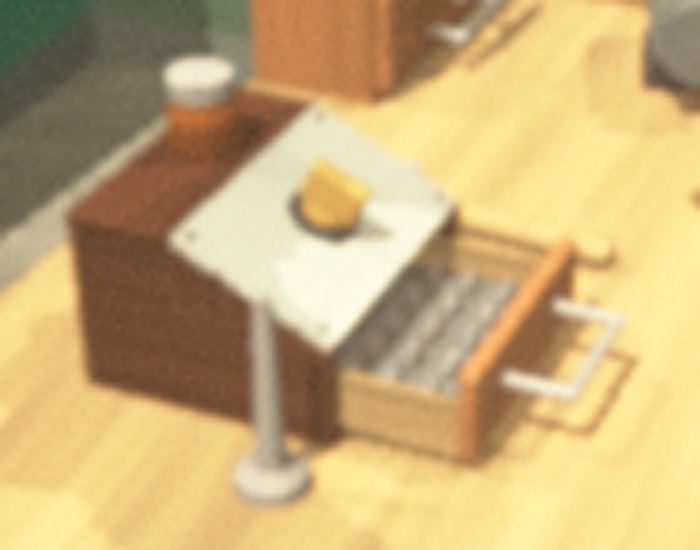

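The handle in the side view, at about (572,392) to (618,320), matches the prediction for 0.10 m. In both views the knob is at rest and the things in sight haven't moved.

```bash
python3 -c "
from station import arm
print(arm.sense()['t'],arm.finish_job())"
```

```text
the job is handed in; nothing more can be done
15.9 None
```

The ring cabinet is open and handed in at 15.9 s of the 61 s allowed. I turned the catch knob clockwise to its stop, where the torque jumped to about 1.3 N m and the tray popped. I then turned back with the knob until it was at rest, let it go, pulled the tray out by its handle to its stop, and released it.

**Last checks:**
- **Tray:** in the final side view the handle lies within about 1 mm on the picture's own pixel scale of where full extension (0.10 m) should put it.
- **Knob:** it is back at rest in both final views.
- **Bystanders:** the jar and mandrel look the same as in the first pictures, and nothing shows the pot, bangle, hammer or brush moved. The arm hid part of the hammer and brush in the last top view, and I did not re-check the bowl.
- **Forces:** readings at the end of each move stayed under about 30 N, and the gripper was clear of everything at hand-in.
- **Disagreements:** the popped handle stood about 4 mm nearer the robot than predicted, and some plate-corner heights came out up to 7 mm low. Neither affected a grasp.

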